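Take the fence stop out of the jig board's T-slot

TASK

Take the red fence stop off the jig board and put it away. First swing the yellow keeper clear of the track by turning its small inner knob clockwise until the tongue lies along the track, without turning the graduated ring around it; then slide the stop along the T-slot into the wide mouth at its end, lift it straight out, and set it down standing upright in the blue tray, holding it until it stands on the tray's floor. Leave the keeper open and do not disturb the glue jar, the offcut or the hammer.

Things in the scene. Friction and masses are not known exactly. Their poses are not given: they have to be found in the camera images.
- board: Dark wooden jig board, fixed, 30 mm thick, x -60 to +140 mm, y -200 to +200 mm from its origin on the underside, below the T-slot's centre line; z up. The T-slot runs along y at x = 0, from its closed end at y = +185 mm to the mouth: a 16 mm gap between aluminium lips (z 22 to 30 mm) over a cavity 40 mm wide (z 10 to 22 mm).
- mouth (a point): Centre of the slot's mouth, level with the board's top; (0, -152, 30) mm in the board's frame, same axes. Here, from y = -114 to the end wall at y = -190 mm, the lips are missing: an opening 44 mm wide (x) and 76 mm long (y).
- stop: Red fence stop, 90 mm high, 0.3 to 0.5 kg, loose, held down in the T-slot by its steel foot, 36 (x) x 60 (y) x 8 mm. Origin: centre of the foot's underside, z up, y along the slot. In the slot the origin is 12 mm above the board's underside, with 2 mm of play each way. It lifts out only with the whole foot in the mouth (origin within 8 mm of the mouth's centre along the slot).
- stop_top (a point): Centre of the top of the stop's upright grip fin, 90 mm above its origin, same axes. Fin: 24 (x) x 60 (y) mm, z 32 to 90 mm above the stop's origin. Below it a red base plate 64 x 70 mm, z 18 to 32 mm, slides on the board's top; neck 12 mm wide.
- keeper (a joint): Angle of the inner knob with its keeper tongue, rad. 0: tongue across the mouth, blocking the stop. Grows clockwise seen from above, to the end stop at 1.5 with the tongue beside the track; from 1.2 on it clears the stop. Stays where it is left; turning takes about 0.06 N m. The stop cannot push it open.
- keeper_grip (a point): Centre of the top of the inner knob's yellow grip blade, on the vertical turning axis, 104 mm above the bench; axis at (88, -140) mm in the board's frame. Blade 34 mm long, 12 mm thick, 62 to 104 mm above the bench, lying along the point's x axis, which turns with it. The tongue, 95 x 16 mm, 33 to 41 mm above the bench, points along the point's -x.
- ring (a joint): Angle of the graduated aluminium outer ring, rad, positive anticlockwise from above. It turns very freely and must be left as found (within about 10 degrees).
- ring_mark (a point): Red mark on the outer ring's top, 28 mm from the axis. The ring is concentric with the inner knob, 64 mm across, and lies 44 to 60 mm above the board's underside, just below the blade.
- tray: Blue open tray, fixed, 160 x 160 mm outside and 35 mm high, walls and floor 5 mm thick, origin: centre of its underside.
- tray_in (a point): Centre of the tray's inner floor, 5 mm above the tray's underside.
- glue: White glue jar with orange cap, 56 mm across, 130 mm high, loose bystander; origin: centre of its underside.
- offcut: Wooden offcut 50 x 120 x 35 mm, loose bystander; origin: centre of its underside.
- hammer: Hammer lying flat, loose bystander; handle towards its -x; origin under its middle.
There are look-alikes about, which are no part of the job. Several things have the shape of the tray; the one meant has the colours described above.

How it is judged:
By the outcome, as a careful person would: the job done as asked, in the order asked, and still so for the second after the job is handed in, with the robot touching nothing.
It also fails if it takes over 54 s, if anything falls off the work surface, if the arm or the gripper's body presses on something with over 40 N, if the wrist force passes 120 N, or if a joint passes its speed limit or range.

ROBOT

A 7-joint arm with a two-finger parallel gripper is mounted at the origin on the work surface. World frame = base frame: x ahead of the robot, y to its left, z up, the work surface at z = 0. Lengths are in m, angles in rad, forces in N, time in s.
With the tool pointing down it reaches from about 0.425 to 0.925 m from the base axis. Payload 6.8 kg.
Tool frame: the origin (TCP) lies at the very end of the fingers, on their centre line; the grasp point (between the pads) lies 19 mm behind it; z points along the fingers, y is the line along which they close (so a half turn about z gives the same grasp; the last joint's range is limited). The gripper opens to 85 mm and grips with 20 to 120 N. Pads are 22 mm wide; open, the fingers measure 114 mm over their backs; the gripper's body (76 mm by 85 mm) begins 54 mm behind the grasp point. The pads swing forward as they close: fully open they stand 13 mm farther back than shut.
Start: joints at [-1.39, 0.477, 0.022, 1.555, -0.011, 1.109, -0.083], TCP at [0.192, 0.647, 0.231] pointing down, gripper open.
Joint ranges: [-2.96, 2.96], [-0.34, 2.1], [-1.41, 1.46], [0.24, 2.44], [-1.37, 4.51], [0.17, 1.92], [-2.96, 2.96]. Speed limits (rad/s): [2.39, 2.39, 3.14, 3.14, 3.14, 3.14, 3.14].

INTERFACE

Orientations are given as a rotation vector (axis times angle).
In Python, from bench import env gives the robot as it stands. Calls block until the motion is done:
- env.goto(position, orientation): joint-space move of the TCP to a pose.
- env.movel(position, rot=None, vel=0.15): straight line of the TCP; rot=None keeps the orientation; vel is the mean speed in m/s.
- env.set_joints(angles): joint-space move.
- env.move_gripper(opening, grasp_force=None): finger opening in m; grasp_force is the grip in N (None keeps the last); returns when the fingers have stopped.
- env.wait(seconds).
- env.ik(position, orientation): joint angles nearest the present ones, or None.
- env.snapshot(name): name is "scene" or "top" or "wrist"; returns a dict with "color" (480x640x3 uint8, red, green, blue), "depth" (480x640 float32, m along the optical axis (not along the pixel's ray), 0 where there is no reading), "fx", "fy", "cx", "cy" (pixels), "rvec" (rotation vector, rad) and "tvec" (3), from world to camera coordinates, as OpenCV has them. Camera axes: x right, y down, z forward; pixel columns grow to the right and rows downward; lengths in m; the calibration is good to about 2 mm. A picture is of the moment at which its call begins.
A pose or a line that the arm cannot do raises env.PlanningError and nothing moves.
- env.close_job(): hands the job in; it is judged then, once.
Readings, each from a call of its own:
- env.read_time(): time.
- env.read_q(): joint angles.
- env.read_joint_vel(): joint speeds.
- env.read_effort(): joint torques, N m.
- env.read_tool_pos(): TCP position.
- env.read_ee_rot(): TCP orientation.
- env.read_contact_force(): force on the tool from outside, world axes, zero at the start.
- env.read_torque(): the same for the moment, N m.
- env.read_opening(): finger opening in m.
- env.read_finger_force(): force on a finger pad.
Only numpy, scipy, OpenCV 4.12 (cv2) and the standard library are available. Lean on these libraries where they do the work, as an engineer would, in place of code of your own. Each camera call takes 0.05 s, during which the arm holds its last target. There are 200 camera calls.

## Working session

There is one attempt and no reset: what is moved stays moved. The work goes in short steps, each a Python script; the robot and the scene stay as the last script left them, time stands still between calls to the robot, and variables do not carry over. Pictures are saved under pics/ and viewed, at most 10 in all, crops included, and the job is handed in when it is done.

```bash
mkdir -p pics; cat > h.py <<'E'
import numpy as np, cv2
from bench import env
def save(s,n): cv2.imwrite(f'pics/{n}.png',s['color'][:,:,::-1])
def cloud(s):
    R=cv2.Rodrigues(np.array(s['rvec'],float))[0];t=np.array(s['tvec'],float)
    v,u=np.mgrid[:480,:640];d=s['depth']
    c=np.stack([(u-s['cx'])/s['fx']*d,(v-s['cy'])/s['fy']*d,d],-1)
    P=(c-t)@R; P[d==0]=np.nan
    return P
E
python3 - <<'E'
from h import *
import pickle
for n in('top','scene'):
    s=env.snapshot(n);save(s,n+'1');pickle.dump(s,open(n+'1.pkl','wb'))
    print(n,s['fx'],s['rvec'],s['tvec'],(s['depth']>0).mean())
print(env.read_ee_rot(),env.read_time())
E
```

```text
top 459.6202780283113 [ 2.14484391 -2.13105907  0.12566907] [-0.0272626   0.50858752  1.27610532] 0.9961002604166667
scene 501.2119326887423 [ 2.50975263  0.63225138 -0.16605163] [-0.43403821 -0.21134582  1.40358066] 0.995927734375
[-4.52005727e-01 -3.10877327e+00  2.49676987e-03] 0.1
```

View pics/top1.png

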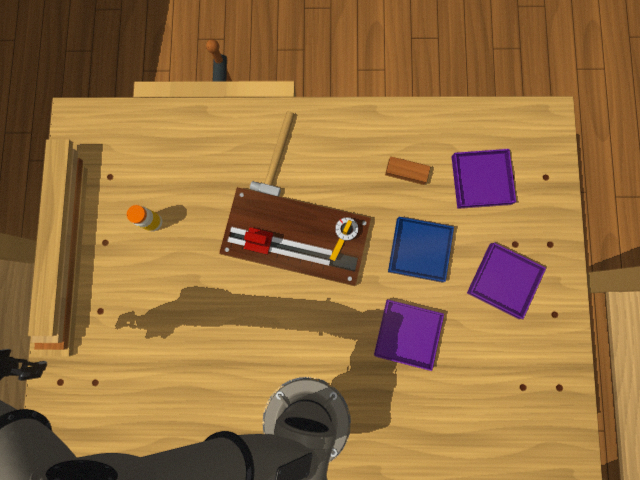

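View pics/scene1.png

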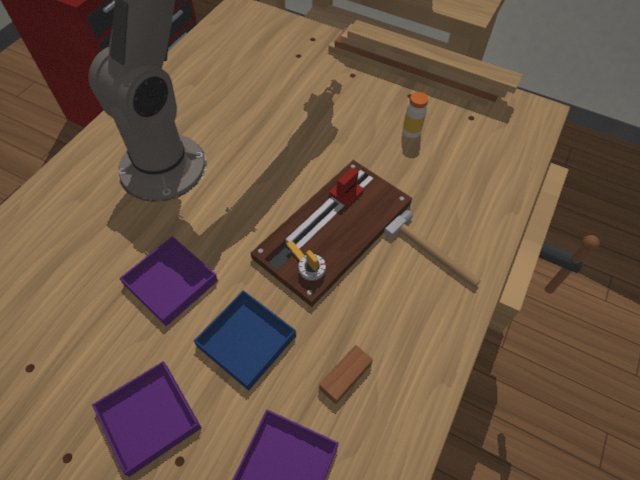

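The top view shows the board's corners at about (237,188), (374,217), (357,284) and (220,253). The stop is at (258,240), the keeper knob at (346,229) with its tongue across the slot, and the blue tray at (422,249). The scene view agrees. The other trays are purple look-alikes.

```bash
cat >> h.py <<'E'
def masks(s):
    h=cv2.cvtColor(s['color'],cv2.COLOR_RGB2HSV);H,S,V=[h[...,i].astype(int) for i in range(3)]
    return dict(red=((H<6)|(H>174))&(S>170)&(V>50),yel=(H>17)&(H<30)&(S>170)&(V>90),blue=(H>100)&(H<118)&(S>120)&(V>40))
def rect(p): return cv2.minAreaRect((p[:,:2]*1000).astype(np.float32))
def measure(s):
    P=cloud(s);m=masks(s);z=P[...,2];o={}
    reg=(P[...,0]>.3)&(P[...,0]<.75)&(P[...,1]>-.4)&(P[...,1]<.3)
    def go(n,k):
        l=cv2.connectedComponentsWithStats((k&reg).astype(np.uint8))
        if l[0]<2: print(n,'none');return
        i=1+np.argmax(l[2][1:,4]);p=P[l[1]==i];r=rect(p)
        print(n,len(p),np.round(r[0],1),np.round(r[1],1),round(r[2],1),'z',np.round(np.median(p[:,2])*1000,1))
        return p
    hs=cv2.cvtColor(s['color'],cv2.COLOR_RGB2HSV)
    go('board',(z>.022)&(z<.036)&(hs[...,2]<130)&~m['blue'])
    go('slab',(z>.018)&(~m['blue'])&(z<.11)&(P[...,1]>-.135))
    go('fin',m['red']&(z>.092)); go('plate',m['red']&(z>.035)&(z<.055))
    go('blade',m['yel']&(z>.094)); go('tongue',m['yel']&(z>.03)&(z<.05))
    go('tray',m['blue']&(z>.028)); go('trayfloor',m['blue']&(z<.012))
    return P,m
E
python3 - <<'E'
from h import *
import pickle
for n in('top','scene'):
    print(n);s=pickle.load(open(n+'1.pkl','rb'));P,m=measure(s)
    if n=='top':
        for u,v in [(237,188),(374,217),(357,284),(220,253),(241,195),(365,223),(350,279),(227,250),(232,232),(335,262),(354,262)]: print((u,v),np.round(P[v,u]*1000,1))
        c=cv2.resize(s['color'][170:300,210:390],None,fx=4.4,fy=4.4,interpolation=cv2.INTER_CUBIC)
        cv2.imwrite('pics/crop.png',c[:,:,::-1])
E
```

```text
top
board 6679 [523.1  37.1] [401.  210.8] 77.1 z 30.7
slab 8791 [573.9  26. ] [400.  314.8] 77.1 z 31.1
fin 196 [500.3 141. ] [60.2 23.8] 76.7 z 102.8
plate 321 [501.6 140.4] [69.4 66.7] 76.5 z 45.1
blade 56 [ 533.1 -109.3] [10.9 33.6] 63.9 z 104.2
tongue 131 [476.9 -82. ] [18.1 64.2] 67.1 z 41.2
tray 361 [ 481.4 -321.1] [158.6 160.8] 79.9 z 34.9
trayfloor 2481 [ 482.3 -325.2] [148.  148.4] 79.7 z 5.5
(237, 188) [656.8 209.3  29.3]
(374, 217) [ 577.3 -192.2    2.1]
(357, 284) [ 380.9 -141.6    0.8]
(220, 253) [465.1 251.2  33.1]
(241, 195) [633.4 194.9  39.6]
(365, 223) [ 554.2 -163.3   31.3]
(350, 279) [ 393.5 -119.9   32.8]
(227, 250) [473.9 231.4  32.9]
(232, 232) [526.9 219.9  27.6]
(335, 262) [443.2 -77.9  11.8]
(354, 262) [ 443.5 -132.6   11.5]
scene
board 7628 [529.6  34. ] [404.5 230.4] 77.0 z 30.3
slab 9596 [571.4  25.9] [400.3 318.3] 76.6 z 30.6
fin 180 [500.8 138.8] [62.  24.7] 79.5 z 101.6
plate 235 [500.7 136.9] [72.  62.5] 75.2 z 44.5
blade 54 [ 533.6 -111.9] [11.6 32.7] 65.5 z 103.4
tongue 104 [473.6 -83.1] [15.7 52.4] 63.8 z 41.3
tray 513 [ 481.4 -325. ] [159.4 159. ] 79.7 z 34.0
trayfloor 3958 [ 475.8 -320.3] [147.3 145.3] 80.0 z 5.4
```

View pics/crop.png

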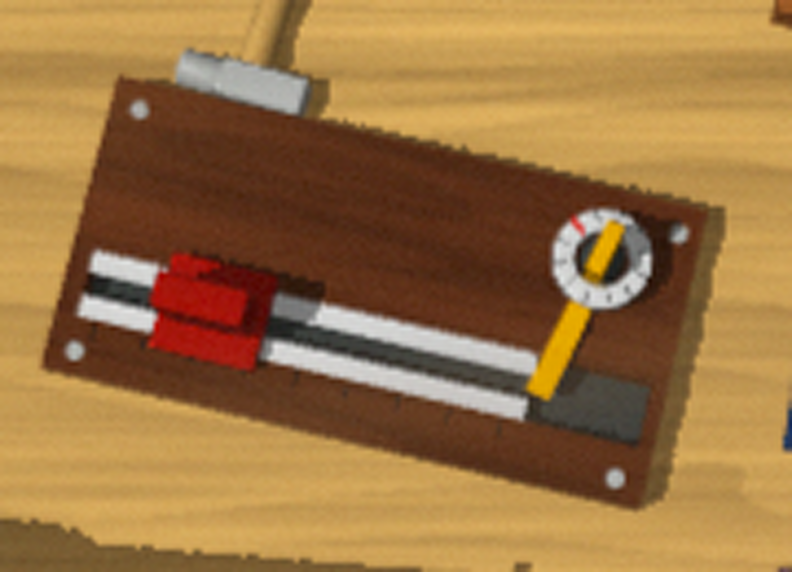

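```bash
cat >> h.py <<'E'
from scipy.spatial.transform import Rotation as Ro
def down(deg): return (Ro.from_euler('z',deg,degrees=True)*Ro.from_euler('x',180,degrees=True)).as_rotvec()
def st(t=''): print(t,'t',round(env.read_time(),2),'p',np.round(env.read_tool_pos(),4),'F',np.round(env.read_contact_force(),1),'T',np.round(env.read_torque(),2),'op',round(env.read_opening(),4),'q7',round(env.read_q()[6],2),round(env.read_finger_force(),1))
E
python3 - <<'E'
from h import *
for p,a in [((.533,-.11,.25),154.5),((.533,-.11,.074),84),((.5,.14,.055),77),((.445,-.102,.055),77),((.481,-.323,.05),80)]:
    q=env.ik(np.array(p),down(a));print(None if q is None else np.round(q,2))
env.goto([.533,-.1106,.25],down(154.5))
env.move_gripper(.05)
env.wait(.2)
st()
s=env.snapshot('wrist');save(s,'w1');measure(s)
E
```

```text
[-0.6   0.32  0.86  1.89 -0.27  1.06  1.5 ]
[-0.56  0.65  0.89  2.04 -0.72  0.79  0.66]
[-0.76  0.51  0.46  2.09 -0.38  0.62 -0.26]
[-0.57  0.54  0.83  2.24 -0.7   0.63  0.56]
[-0.23  0.86  1.05  1.97 -0.97  0.93  1.16]
 t 3.66 p [ 0.533  -0.1106  0.25  ] F [-0.6 -0.5 -0.7] T [ 0.01 -0.02 -0.06] op 0.05 q7 1.5 0.0
board 60711 [523.4   6.6] [358.7 211.9] 71.3 z 31.3
slab 82195 [548.4  -1.3] [398.  264.3] 60.8 z 31.5
fin 1845 [499.8 122.5] [25.8 24.1] 76.6 z 102.7
plate 4543 [504.2 140. ] [70.8 63.6] 76.6 z 45.2
blade 731 [ 536.  -109.3] [11.7 33.3] 64.2 z 105.1
tongue 1519 [480.4 -82.6] [17.  64.8] 63.6 z 42.3
tray 3071 [ 484.4 -314.6] [145.2 158.5] 79.4 z 35.5
trayfloor 20447 [ 482.7 -329.4] [140.1 152.4] 80.2 z 6.3
```

View pics/w1.png

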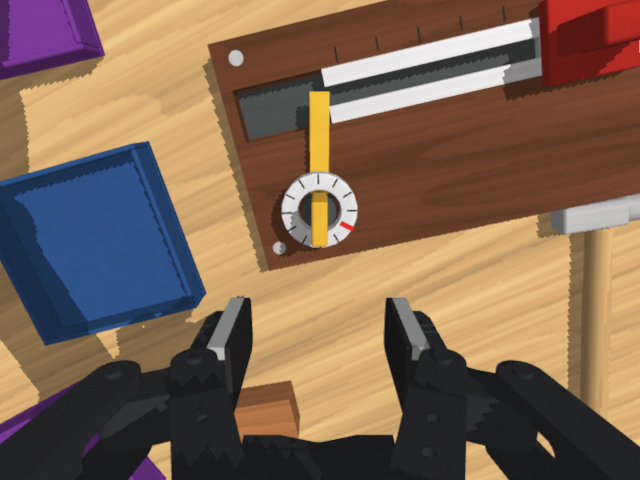

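The wrist view shows the blade at (319,219), vertical in the image and centred between the fingers, with the ring's red mark at (347,226). I'm descending and gripping the blade only.

```bash
python3 - <<'E'
from h import *
c=np.array([.534,-.1103,.075])
env.goto(c+[0,0,.04],down(154)); env.movel(c,vel=.08); st('down')
env.move_gripper(.0,grasp_force=30); st('grip')
for a in (148,142,136):
    env.movel(c,rot=down(a),vel=.05); st(a)
E
```

```text
down t 4.96 p [ 0.5339 -0.1105  0.0748] F [-0.   0.5 -0.3] T [-0.04  0.03 -0.02] op 0.0499 q7 1.7 0.0
grip t 5.38 p [ 0.5343 -0.1103  0.0754] F [0.6 0.8 4.2] T [ 0.14  0.14 -0.04] op 0.0117 q7 1.7 34.8
148 t 5.64 p [ 0.5343 -0.1102  0.0754] F [-0.8  0.7  4.2] T [ 0.22  0.17 -0.06] op 0.0117 q7 1.62 35.0
142 t 5.9 p [ 0.5344 -0.1101  0.0754] F [-0.4  1.5  6.4] T [0.24 0.13 0.02] op 0.0115 q7 1.54 35.1
136 t 6.16 p [ 0.5345 -0.1101  0.0754] F [-0.6  2.   5.3] T [ 0.3   0.17 -0.06] op 0.0119 q7 1.45 35.2
```

```bash
python3 - <<'E'
from h import *
c=np.array([.534,-.1103,.075])
for a in (126,116,106,96,88,84):
    env.movel(c,rot=down(a),vel=.05)
    T=env.read_torque()
    if abs(T[2])>.5: print('stop',a);break
st(a)
env.move_gripper(.05); st('open')
env.movel(c+[0,0,.1],vel=.2)
env.goto([.5005,.1399,.17],down(77)); st()
s=env.snapshot('top');save(s,'top2');measure(s)
cv2.imwrite('pics/crop2.png',cv2.resize(s['color'][170:300,210:390],None,fx=4.4,fy=4.4,interpolation=cv2.INTER_CUBIC)[:,:,::-1])
s=env.snapshot('wrist');save(s,'w2');measure(s)
E
```

```text
84 t 8.0 p [ 0.535  -0.1099  0.0754] F [1.3 2.1 4.2] T [ 0.46 -0.24 -0.08] op 0.0114 q7 0.74 35.1
open t 8.45 p [ 0.5338 -0.1104  0.0749] F [ 0.  -0.3 -1.4] T [ 0.02 -0.01  0.01] op 0.0501 q7 0.74 0.0
 t 10.09 p [0.5006 0.1383 0.1698] F [-0.7  0.2 -0.1] T [-0.04 -0.03  0.03] op 0.0499 q7 0.1 0.0
board 5465 [527.4  35.1] [398.8 220.3] 77.1 z 30.7
slab 7047 [573.4  24.9] [398.  314.5] 77.1 z 31.1
fin 125 [492.4 124.6] [43.5 36.3] 51.5 z 102.8
plate 226 [499.1 135.6] [58.9 63.9] 75.4 z 44.9
blade 55 [ 533.4 -108.4] [32.  12.2] 85.7 z 103.5
tongue 133 [540.5 -46.2] [63.4 19. ] 84.3 z 41.6
tray 365 [ 481.3 -321.5] [159.4 160.5] 79.9 z 34.4
trayfloor 2497 [ 482.2 -325.2] [148.5 148.7] 79.6 z 5.5
board 60819 [534.1  88.7] [294.  202.8] 76.8 z 31.2
slab 93777 [578.1  76.7] [298.3 295.1] 76.9 z 31.3
fin 4529 [503.7 141.9] [58.9 23.9] 76.5 z 103.0
plate 5576 [503.7 141.4] [69.7 64. ] 76.6 z 45.1
blade none
tongue none
tray none
trayfloor none
```

View pics/w2.png

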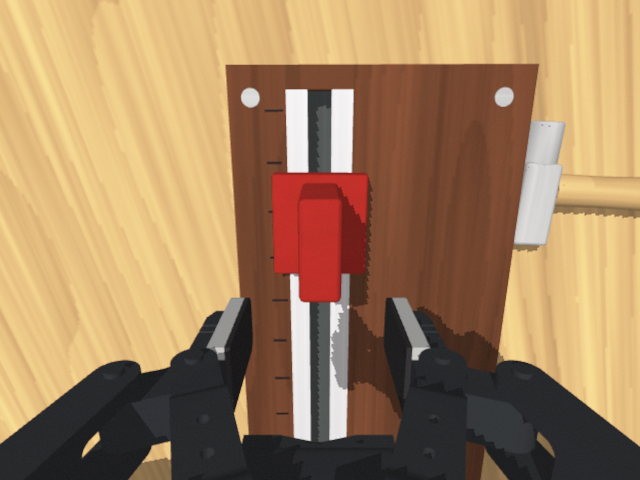

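View pics/crop2.png

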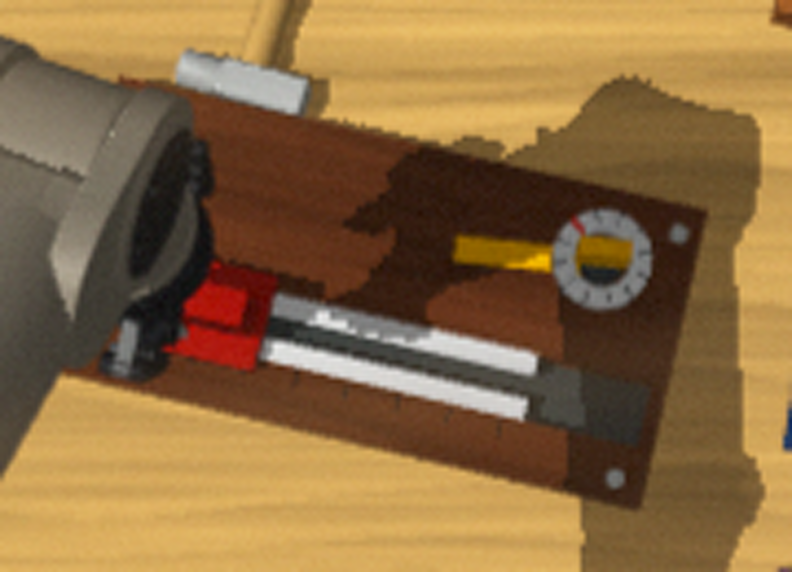

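The keeper is open: the tongue runs from (600,255) to (455,248), about 8° off the track. The ring mark has not moved, at (577,226). In the wrist view the fin is centred between the fingers at (320,250). Next I grip the fin and slide it.

```bash
python3 - <<'E'
from h import *
a=np.array([.5007,.1402,.056]);b=np.array([.4452,-.1019,.056]);R=down(77)
env.movel(a,rot=R,vel=.12); st('down')
env.move_gripper(0,grasp_force=50); st('grip')
p0=a+[0,0,.0006]
for f in (.05,.2,.4,.6,.8,1):
    env.movel(p0+f*(b-a),vel=.08); st(f)
    if np.linalg.norm(env.read_contact_force())>35: print('ABORT');break
env.wait(.3); st()
s=env.snapshot('top');save(s,'top3');measure(s)
s=env.snapshot('scene');save(s,'sc3');measure(s)
E
```

```text
down t 11.29 p [0.5012 0.1402 0.0566] F [0.1 0.2 0.2] T [ 0.05  0.02 -0.02] op 0.0499 q7 0.24 0.0
grip t 11.64 p [0.5015 0.1404 0.0567] F [-0.2  0.3  6. ] T [0.06 0.04 0.03] op 0.0236 q7 0.24 49.8
0.05 t 11.95 p [0.4975 0.1269 0.0567] F [-2.6 -3.3  5.2] T [-0.66  0.24 -0.05] op 0.0236 q7 0.26 50.0
0.2 t 12.57 p [0.4893 0.0904 0.0568] F [-1.9 -4.1  6. ] T [-0.75  0.3  -0.04] op 0.0235 q7 0.33 50.2
0.4 t 13.34 p [0.4782 0.0421 0.0567] F [-2.1 -1.9  6.8] T [-0.36  0.17 -0.01] op 0.0234 q7 0.43 50.4
0.6 t 14.12 p [ 0.4672 -0.0059  0.0567] F [-0.  -1.3  7. ] T [-0.09  0.04  0.03] op 0.0233 q7 0.52 50.4
0.8 t 14.89 p [ 0.4563 -0.054   0.0567] F [-0.3 -0.1  7. ] T [ 0.06 -0.02 -0.02] op 0.0235 q7 0.62 50.4
1 t 15.67 p [ 0.4451 -0.1022  0.0567] F [-0.2  0.5  8.2] T [ 0.15 -0.06 -0.03] op 0.0234 q7 0.72 50.4
 t 15.97 p [ 0.4452 -0.1023  0.0567] F [ 0.3 -0.1  7.3] T [ 0.14 -0.11 -0.09] op 0.0236 q7 0.72 50.4
board 4618 [520.   37.5] [400.2 203.8] 77.0 z 30.7
slab 6003 [545.9  90.6] [326.4 325.4] 53.2 z 30.7
fin 3 [ 387.7 -103.8] [0.3 4.1] 23.7 z 391.4
plate 6 [ 408.5 -124.5] [ 3.2 10.7] 34.8 z 43.8
blade none
tongue 109 [541.5 -40.8] [54.9 19.2] 84.1 z 41.1
tray 169 [ 448.8 -316.1] [159.4  95.3] 80.2 z 35.4
trayfloor 2097 [ 482.  -325.3] [148.1 149. ] 79.8 z 5.6
board 7125 [520.   36.4] [404.  208.3] 76.9 z 30.4
slab 9303 [573.6  26.4] [399.1 317.9] 77.4 z 30.6
fin 63 [ 440.8 -121.4] [24.1 22. ] 64.7 z 101.6
plate 244 [ 444.2 -103.7] [69.5 63.8] 77.3 z 44.2
blade 53 [ 534.9 -112.4] [33.   9.7] 88.4 z 103.9
tongue 116 [540.1 -42.2] [51.8 15.3] 84.8 z 41.1
tray 510 [ 481.8 -325.4] [158.6 158.3] 80.0 z 34.1
trayfloor 3947 [ 475.4 -320.2] [147.3 145.2] 79.6 z 5.4
```

View pics/sc3.png

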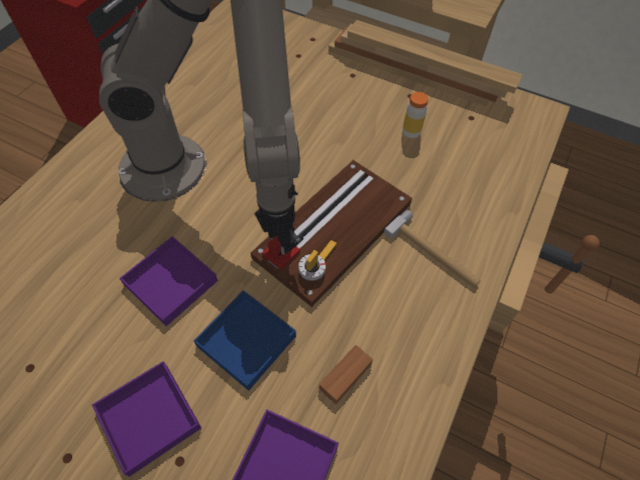

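The scene view shows the stop in the mouth at (283,250), with the knob (312,265) and its tongue still open. Plate centre measures (444,-104) mm against the expected (445,-102), so I'm lifting.

```bash
python3 - <<'E'
from h import *
p=np.array([.4452,-.1019,.0566])
for dz in (.015,.04,.13):
    env.movel(p+[0,0,dz],vel=.08 if dz<.1 else .15); st(dz)
    if abs(env.read_contact_force()).max()>30: print('ABORT');raise SystemExit
R=down(79.5);t=np.array([.4814,-.3235,0])
env.movel(t+[0,0,.187],rot=R,vel=.15); env.movel(t+[0,0,.06],vel=.1); env.wait(.2); st('above')
f0=env.read_contact_force()[2]
for z in np.arange(.057,.0455,-.001):
    env.movel(t+[0,0,z],vel=.03); f=env.read_contact_force()[2]
    if f-f0>5: break
env.wait(.2); st('touch')
s=env.snapshot('scene');save(s,'sc4');measure(s)
cv2.imwrite('pics/crop4.png',cv2.resize(s['color'][210:410,160:380],None,fx=2.7,fy=2.7,interpolation=cv2.INTER_CUBIC)[:,:,::-1])
E
```

```text
0.015 t 16.41 p [ 0.4446 -0.1016  0.0712] F [-0.9 -0.  -4.4] T [0.01 0.03 0.02] op 0.0237 q7 0.7 49.4
0.04 t 16.87 p [ 0.4451 -0.1016  0.0963] F [-0.5 -0.1 -4.2] T [-0.    0.04 -0.02] op 0.0235 q7 0.65 49.3
0.13 t 17.62 p [ 0.4446 -0.1015  0.1858] F [-0.1  0.2 -4.6] T [-0.02 -0.01  0.01] op 0.0231 q7 0.51 49.3
above t 20.88 p [ 0.4816 -0.3236  0.0604] F [ 0.1 -0.1 -3.2] T [-0.01  0.03  0.01] op 0.0235 q7 1.02 49.3
touch t 23.33 p [ 0.4815 -0.3236  0.0498] F [-2.8  2.6  5.3] T [0.59 0.48 0.01] op 0.0235 q7 1.03 50.5
board 7751 [530.2  34. ] [404.4 229.8] 77.2 z 30.3
slab 9403 [572.9  27. ] [399.1 317. ] 77.0 z 30.4
fin 53 [ 478.3 -345.6] [18.8 20.6] 72.4 z 95.2
plate 143 [ 481.4 -348.7] [66.1 30.6] 11.0 z 38.1
blade 53 [ 533.9 -110.8] [34.5 10.6] 85.3 z 104.0
tongue 114 [539.6 -42.2] [51.4 16.3] 85.4 z 41.0
tray 285 [ 539.7 -299.3] [ 90.9 183.2] 28.7 z 34.3
trayfloor 2386 [ 475.8 -320.5] [147.2 144.5] 79.9 z 5.3
```

View pics/crop4.png

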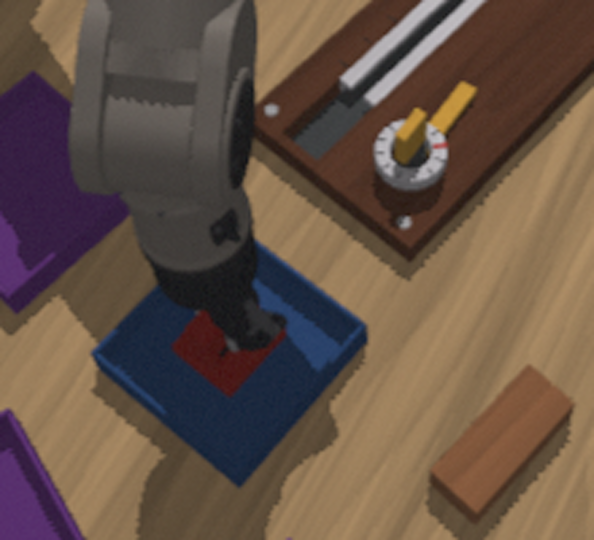

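The stop is inside the tray at crop (230,345). Contact came at the predicted height and the fin top is at 95 mm, so it stands on the floor. Releasing now.

```bash
python3 - <<'E'
from h import *
env.move_gripper(.06); env.wait(.3); st('rel')
p=np.array(env.read_tool_pos()); env.movel(p+[0,0,.16],vel=.15)
env.goto([.45,.0,.3],down(79.5)); env.wait(.3); st()
s=env.snapshot('scene');save(s,'sc5');measure(s)
E
```

```text
rel t 24.12 p [ 0.4814 -0.3235  0.049 ] F [-0.1 -0.4  0.8] T [-0.   -0.02 -0.01] op 0.0601 q7 1.03 0.0
 t 27.0 p [ 0.4501 -0.0006  0.3   ] F [ 0.2 -0.1  0.1] T [0.03 0.01 0.02] op 0.0603 q7 -0.39 0.0
board 7772 [530.2  33.9] [403.8 230.9] 77.4 z 30.4
slab 9427 [573.1  27. ] [398.5 317.6] 77.4 z 30.4
fin 183 [ 481.4 -325.3] [58.6 21. ] 80.7 z 95.5
plate 272 [ 481.9 -325.9] [68.  59.7] 79.4 z 37.6
blade 39 [ 534.4 -109.8] [28.   8.3] 84.7 z 103.5
tongue 116 [540.2 -42.4] [52.6 16.2] 85.3 z 41.3
tray 508 [ 481.3 -325. ] [160.1 158.2] 79.4 z 34.1
trayfloor 2847 [ 475.9 -320.4] [147.3 144.7] 79.5 z 5.4
```

View pics/sc5.png

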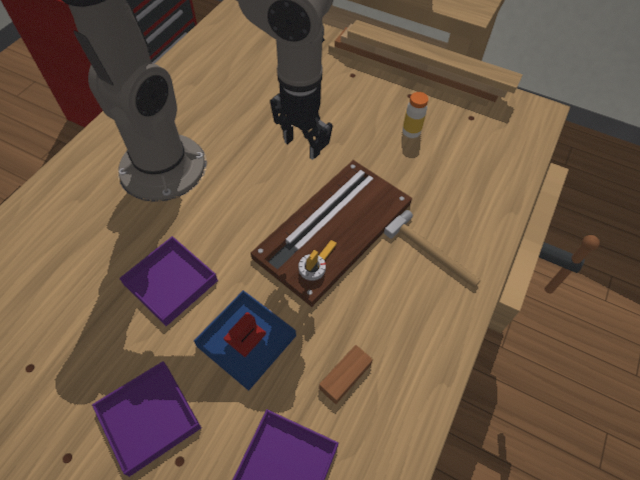

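The stop stands upright in the blue tray at (245,335) and the keeper is open. The glue jar, offcut and hammer are where they started.

```bash
python3 -c "
from bench import env
print(env.close_job())"
```

```text
the job is handed in; nothing more can be done
None
```

I handed the job in after about 27 s of robot time: the red stop stands upright in the blue tray, the keeper is open at about 1.4 rad, and the ring and bystanders look undisturbed in the last pictures.

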